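Turn over the procedure binder's divider leaf

TASK

The stiff divider leaf of the open procedure binder has been left sticking part-way up on its right-hand side (as the robot sees it). With your fingertips push it steadily up and over the spine and press it down until it lies flat on the left-hand page, then let go of it and move clear. Only push and press it: do not pinch it between the fingers or fling it over, and leave the things around the binder where they are.

Things in the scene. Friction and masses are not known exactly. Their poses are not given: they have to be found in the camera images.
- binder: Open binder fixed to the bench: black covers 150 x 255 x 8 mm (its x by y), a paper stack 125 x 95 mm each side of the spine, stack tops 20 mm above the bench. Origin: centre of its underside, on the bench, below the middle of the spine. x axis: along the spine, away from the robot (turned up to 35 degrees either way); y: to the left-hand page, where the leaf must end; z up.
- spine_mid (a point): Middle of the spine, on the leaf's hinge axis, 24 mm above the bench (axes as the binder's; the hinge axis is along its x). Two thin ring arches, only for show, rise 7 mm above it.
- leaf (a joint): Angle of the leaf about the spine, rad: 0 flat on the right-hand page (binder -y), 1.57 upright, 3.14 flat on the left-hand page (binder +y). Starts at 0.7 to 1.2. Stiff hinge (0.06 N m of friction): the 0.06 kg leaf stays at any angle; a few newtons at its free edge move it, and it must be pressed all the way down. Fingers pressing on both its faces at once count as pinching.
- leaf_edge (a point): Middle of the leaf's free edge, mid-thickness, 100 mm from the hinge axis; turns with the leaf. The leaf: rigid white panel with aluminium rim, 120 mm along the spine (60 mm either side of this point), 6 mm thick, 8 to 100 mm from the axis. A tab 30 mm wide, centred 40 mm from this point along binder +x, sticks out 12 mm more. Push on the face that looks to the right-hand page.
- tin: Bystander: closed blue can, 70 mm across, 95 mm high, beyond the binder; origin under its centre.
- tape: Bystander: roll of tape lying flat, 68 mm across, 25 mm high, beyond the binder; origin under its centre.
- pack: Bystander: flat white dressing pack 60 x 85 x 18 mm, left of the binder; origin under its centre.
- forceps: Bystander: steel forceps 150 mm long, 6 mm high, lying on the robot's side of the binder, roughly across; origin under its middle.
- vial: Bystander: small amber bottle, 36 mm across, 65 mm high, right of the binder; origin under its centre.
- jar: Bystander: white jar, 60 mm across, 55 mm high, left of the binder; origin under its centre.
- bowl: Bystander: steel bowl, 120 mm across, 45 mm high, far left; origin under its centre.
- mug: Bystander: clear plastic cup, 72 mm across, 85 mm high, far right; origin under its centre.

How it is judged:
By the outcome, as a careful person would: the job done as asked, in the order asked, and still so for the second after the job is handed in, with the robot touching nothing.
It also fails if it takes over 35 s, if anything falls off the work surface, if the arm or the gripper's body presses on something with over 40 N, if the wrist force passes 120 N, or if a joint passes its speed limit or range.

ROBOT

A 6-joint arm with a two-finger parallel gripper is mounted at the origin on the work surface. World frame = base frame: x ahead of the robot, y to its left, z up, the work surface at z = 0. Lengths are in m, angles in rad, forces in N, time in s.
With the tool pointing down it reaches from about 0.25 to 0.725 m from the base axis. Payload 4 kg.
Tool frame: the origin (TCP) lies midway between the tips of the shut fingers; the grasp point (between the pads) lies 19 mm behind it; z points along the fingers, y is the line along which they close (so a half turn about z gives the same grasp; the last joint's range is limited). The gripper opens to 85 mm and grips with 20 to 120 N. Pads are 22 mm wide; open, the fingers measure 114 mm over their backs; the gripper's body (76 mm by 85 mm) begins 54 mm behind the grasp point. The pads swing forward as they close: fully open they stand 13 mm farther back than shut.
Start: joints at [-1.214, 0.241, 0.005, 1.335, 0, 1.571], TCP at [0.175, -0.469, 0.231] pointing down, gripper open.
Joint ranges: [-2.72, 2.72], [-1.05, 1.87], [-1.09, 1.28], [-1.99, 2.15], [-1.42, 1.44], [-3.14, 3.14]. Speed limits (rad/s): [2.79, 2.79, 3.14, 3.14, 3.14, 3.14].

INTERFACE

Orientations are given as a unit quaternion [x, y, z, w].
In Python, from workcell import monitor, vision, job gives the robot as it stands.
- The arm moves only by the tool move_arm, never from a script. Its argument "moves" is a list that holds one entry, the list of rows, each a list of 5 numbers: the shift along the world's x, y, z in m, then the turn about the world's z in degrees, then the opening in per cent of the stroke, from 0 (shut) to 100 (fully open). In form: [[[x, y, z, turn, gripper], ...]]. A call has 1 to 5 rows; each row is the pose to reach, as a shift and turn from the pose commanded when the call began; what a row does not reach only later rows make up. A row lasts 1/8 s, in which the tool goes at most 62.5 mm and 10.7 degrees, less where a joint would pass 70% of its speed; a pose out of reach is approached as far as the arm can. A call with a gripper value outside its range is refused whole. The fingers move at their own pace and stop on an object; the grip force is fixed at half the most. Time passes only in rows, so rows that repeat a pose let the fingers close. It gives the time, the measured TCP pose, the force, the opening and the grip force at its end, in the units of the state.
- monitor.get_obs(): the state, without advancing time (a new reading comes with each control period).
- vision.camera(name): name is "side" or "top" or "wrist"; returns a dict with "color" (384x512x3 uint8, red, green, blue), "camera_matrix" (3x3 intrinsics, pixels), "k1" (the pictures are not rectified: a ray, as slopes to the right and down, at radius r is drawn at 1 + k1 r^2 times it, then the intrinsics apply), "eye" and "attitude" of the camera in the world; the wrist camera has in their place "hand_eye" (4x4, takes a point from camera to tool coordinates, whose origin is the TCP and whose axes are the flange's). Camera axes: x right, y up, looking along -z (the intrinsics and any distortion apply to the point x, -y, -z); pixel columns grow to the right and rows downward; lengths in m; the calibration is good to about 2 mm. A picture is of the moment at which its call begins: read the wrist's pose just before it. There is no depth.
- job.job_done(): hands the job in; it is judged then, once.
The state is a dict: "clock": time; "joint_pos": joint angles; "joint_vel": joint speeds; "tau": joint torques, N m; "eef_pos": TCP position; "tool_rot": TCP orientation; "ft_force": force on the tool from outside, world axes, zero at the start; "ft_torque": the same for the moment, N m; "grip_width": finger opening in m; "grasp_force": force on a finger pad.
Only numpy, scipy, OpenCV 4.12 (cv2) and the standard library are available. Lean on these libraries where they do the work, as an engineer would, in place of code of your own. Each camera call takes 0.05 s, during which the arm holds its last target. There are 200 camera calls.

## Working session

There is one attempt and no reset: what is moved stays moved. The work goes in short steps, Python scripts to look and compute and a tool call to move; the robot and the scene stay as the last step left them, time stands still between calls to the robot, and variables do not carry over. Pictures are saved under pics/ and viewed, at most 10 in all, crops included, and the job is handed in when it is done.

Besides the shell and the picture viewer there is one more tool, called as name(argument=value, ...) on one line, values as JSON. move_arm: Moves the arm, as the interface text tells. Its arguments: {"type":"object","properties":{"moves":{"type":"array","items":{"type":"array","items":{"type":"array","items":{"type":"number"}}}}},"required":["moves"]}

```bash
mkdir -p pics; cat > h.py <<'E'
import numpy as np, cv2
from workcell import monitor, vision, job
E
python3 - <<'E'
from h import *
o=monitor.get_obs(); print({k:np.round(v,3).tolist() for k,v in o.items()})
for n in ("side","top"):
    c=vision.camera(n); cv2.imwrite(f"pics/{n}.png",c["color"][...,::-1]); 
    cc={k:v for k,v in c.items() if k!="color"}; print(n,cc); np.save(n+".npy",c,allow_pickle=True)
im=np.vstack if 0 else None
E
```

```text
{'clock': 0.0, 'joint_pos': [-1.214, 0.241, 0.004, 1.335, 0.0, 1.571], 'joint_vel': [-0.0, 0.0, -0.001, -0.0, -0.002, -0.001], 'tau': [0.002, -37.232, 25.241, 0.017, 0.0, -0.0], 'eef_pos': [0.174, -0.468, 0.23], 'tool_rot': [0.984, 0.177, -0.0, -0.001], 'ft_force': [0.111, 0.38, 0.224], 'ft_torque': [-0.008, -0.037, 0.03], 'grasp_force': 0.0, 'grip_width': 0.086}
side {'camera_matrix': array([[355.53449132,   0.        , 259.25745619],
       [  0.        , 355.53449132, 194.48546855],
       [  0.        ,   0.        ,   1.        ]]), 'k1': -0.06282843617161045, 'eye': array([0.56072041, 0.75082849, 0.88428901]), 'attitude': array([-0.01293377,  0.35859029,  0.93306362, -0.02525884])}
top {'camera_matrix': array([[406.08167082,   0.        , 253.4107131 ],
       [  0.        , 406.08167082, 192.98265041],
       [  0.        ,   0.        ,   1.        ]]), 'k1': -0.0644404535922873, 'eye': array([ 0.4027782 , -0.01655233,  1.28262757]), 'attitude': array([-0.05464844,  0.0491838 ,  0.70601885, -0.7043663 ])}
```

View pics/top.png

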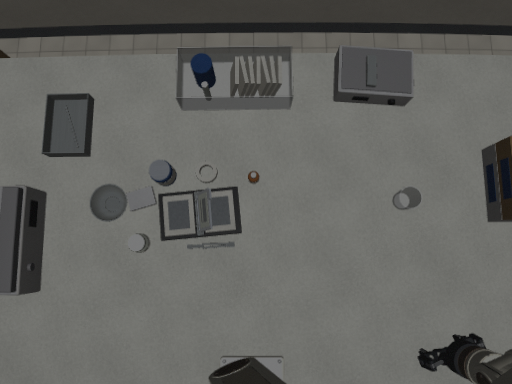

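View pics/side.png

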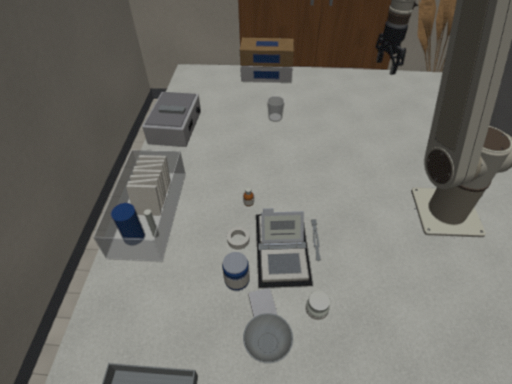

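The top view shows the binder around (200,213) with the leaf near the spine. The vial is at (253,177), the forceps at (212,245), and the tape and tin are beyond the binder. The side view shows the binder at (283,248). I'll zoom in on both.

```bash
python3 - <<'E'
import cv2,numpy as np
a=cv2.imread("pics/top.png")[155:260,145:270]; b=cv2.imread("pics/side.png")[180:295,225:335]
a=cv2.resize(a,None,fx=6,fy=5.7,interpolation=cv2.INTER_CUBIC) if 0 else cv2.resize(a,None,fx=5,fy=5,interpolation=cv2.INTER_CUBIC)
b=cv2.resize(b,None,fx=5,fy=5,interpolation=cv2.INTER_CUBIC)
cv2.imwrite("pics/tz.png",a);cv2.imwrite("pics/sz.png",b)
E
```

```text
(no output)
```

View pics/tz.png

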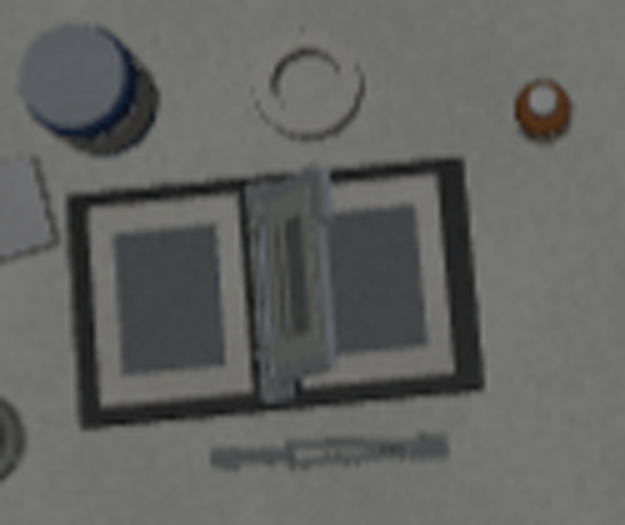

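View pics/sz.png

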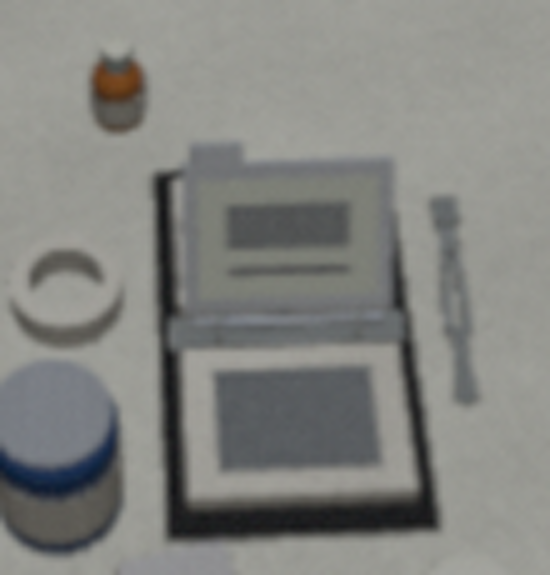

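Both zooms are clear enough to pick the cover corners and the leaf's corners. I'll fit the binder pose and leaf angle to both views, and triangulate the leaf's free edge separately.

```bash
cat >> h.py <<'E'
from scipy.spatial.transform import Rotation as R
from scipy.optimize import least_squares
def proj(c,P):
    M=R.from_quat(c["attitude"]).as_matrix()@np.diag([1,-1,-1.]); r=M.T
    return cv2.projectPoints(np.float64(P),cv2.Rodrigues(r)[0],-r@c["eye"],c["camera_matrix"],np.array([c["k1"],0,0,0.]))[0][:,0]
def load(n): return np.load(n+".npy",allow_pickle=True).item()
def toW(p,B):
    x,y,yaw=p[:3]; return (R.from_euler("z",yaw).apply(np.atleast_2d(B))+[x,y,0])
def leafp(u,r,t,th): # u along spine, r radius, t offset normal toward left/up face
    return [u,-r*np.cos(th)+t*np.sin(th),.024+r*np.sin(th)+t*np.cos(th)]
E
python3 - <<'E'
from h import *
T,S=load("top"),load("side")
zt=lambda p:(np.array(p,float)+.5)/5-.5+[145,155]
zs=lambda p:(np.array(p,float)+.5)/5-.5+[225,180]
cov=[[.075,.1275,.008],[.075,-.1275,.008],[-.075,-.1275,.008],[-.075,.1275,.008]]
ct=zt([[68,196],[463,158],[484,388],[82,428]])
cs_i=[0,3,]; cs=zs([[170,537],[438,528]])
lt=zt([[331,203],[331,370]]); ls=zs([[189,160],[394,158]])
lz=lambda th:[leafp(.06,.1,0,th),leafp(-.06,.1,0,th)]
def f(p,parts=False):
    a=proj(T,toW(p,cov))-ct; b=proj(S,toW(p,np.array(cov)[cs_i]))-cs
    d=proj(S,toW(p,lz(p[3])))-ls; e=(proj(T,toW(p,lz(p[3])))-lt)
    return np.concatenate([a,b,d,e]).ravel()
s=least_squares(f,[.4,.1,0,1.],loss="soft_l1"); p=s.x
print(p,np.degrees(p[2:])); print(f(p).reshape(-1,2).round(1))
# independent triangulation of edge corners
for i in range(2):
    q=least_squares(lambda q:np.r_[proj(T,[q])[0]-lt[i],proj(S,[q])[0]-ls[i]],[.4,.1,.1]).x; print("tri",q.round(3), "model",toW(p,lz(p[3]))[i].round(3))
np.save("p.npy",p)
# vial, jar, tin, forceps quick
print("spine",toW(p,[0,0,.024]),"tab tip",toW(p,leafp(.04,.112,0,p[3])))
for n,z,h in(("vial",(543,98),.065),("tin",(75,75),.095),("tape",(310,93),.025),("forceps",(330,452),.006)):
    q=least_squares(lambda q:proj(T,[[q[0],q[1],h]])[0]-zt(z),[.4,.1]).x; print(n,q.round(3))
E
```

```text
[0.5289403  0.16403215 0.08224852 1.05974807] [ 4.71249287 60.71909172]
[[-0.1 -1.1]
 [ 0.5 -0.2]
 [ 0.1  0.9]
 [-0.5 -0.4]
 [ 0.1 -0.1]
 [ 1.9  0.1]
 [-0.2  0.4]
 [ 1.5 -0.3]
 [-1.1 -7.7]
 [ 1.8 -0.2]]
tri [0.582 0.116 0.105] model [0.593 0.12  0.111]
tri [0.475 0.115 0.114] model [0.473 0.11  0.111]
spine [[0.5289403  0.16403215 0.024     ]] tab tip [[0.57330543 0.11272527 0.12169002]]
vial [ 0.641 -0.007]
tin [0.65  0.274]
tape [0.653 0.141]
forceps [0.428 0.127]
```

move_arm(moves=[[[0.03,0.044,0,6,0],[0.06,0.089,0,12,0],[0.09,0.133,0,18,0],[0.12,0.178,0,25,0],[0.151,0.222,0,31,0]]])

```text
clock: 0.72
eef_pos: [0.3261, -0.2449, 0.2311]
tool_rot: [0.9, 0.435, -0.0, -0.0]
ft_force: [1.6, -0.8, -0.3]
grip_width: 0.0001
grasp_force: 0.0
```

move_arm(moves=[[[0.03,0.044,0,6,0],[0.06,0.089,0,12,0],[0.09,0.133,0,18,0],[0.12,0.178,0,25,0],[0.151,0.222,0,31,0]]])

```text
clock: 1.35
eef_pos: [0.4771, -0.0228, 0.231]
tool_rot: [0.751, 0.66, -0.0, -0.0]
ft_force: [0.6, -0.7, -0.0]
grip_width: 0.0002
grasp_force: 0.0
```

move_arm(moves=[[[0.03,0.044,0,6,0],[0.06,0.089,0,12,0],[0.06,0.089,0,12,0]]])

```text
clock: 1.72
eef_pos: [0.5377, 0.0675, 0.2299]
tool_rot: [0.677, 0.736, -0.0, -0.001]
ft_force: [-0.1, -0.6, 0.4]
grip_width: 0.0001
grasp_force: 0.0
```

```bash
python3 - <<'E'
from h import *
o=monitor.get_obs(); c=vision.camera("wrist"); H=np.array(c["hand_eye"])
A=np.eye(4); A[:3,:3]=R.from_quat(o["tool_rot"]).as_matrix(); A[:3,3]=o["eef_pos"]; W=A@H
d=dict(camera_matrix=c["camera_matrix"],k1=c["k1"],eye=W[:3,3],attitude=R.from_matrix(W[:3,:3]).as_quat()); print(W.round(3))
p=np.load("p.npy"); im=np.ascontiguousarray(c["color"][...,::-1]); cv2.imwrite("pics/w1raw.png",im)
L=lambda q:cv2.polylines(im,[proj(d,toW(p,q)).round().astype(int)],True,(0,0,255),1)
L([[.075,.1275,.008],[.075,-.1275,.008],[-.075,-.1275,.008],[-.075,.1275,.008]])
t=p[3]; L([leafp(u,r,0,t) for u,r in((.06,.008),(.06,.1),(-.06,.1),(-.06,.008))])
cv2.imwrite("pics/w1.png",im)
E
```

```text
[[ 0.997 -0.078 -0.025  0.532]
 [ 0.082  0.945  0.317  0.149]
 [-0.002 -0.318  0.948  0.372]
 [ 0.     0.     0.     1.   ]]
```

View pics/w1.png

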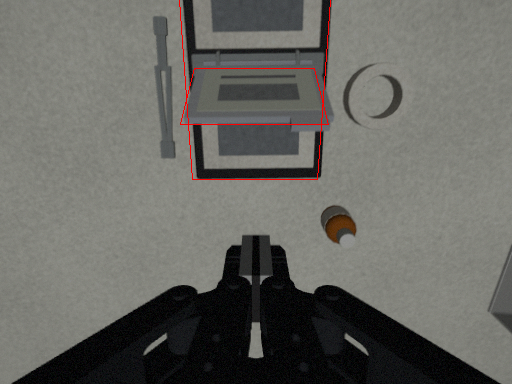

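The fitted outline (red) lies on the binder cover. The leaf's free edge, at about row 122, agrees with the fit at row 124. The fingertip at (256,240) sits on the right-hand page side, and the vial at (340,230) is clear. Next I'll go down and push.

move_arm(moves=[[[0,-0.002,-0.05,0,0],[0,-0.003,-0.1,0,0],[0,-0.003,-0.138,0,0],[0,-0.003,-0.141,0,0]]])

```text
clock: 2.28
eef_pos: [0.533, 0.0599, 0.0875]
tool_rot: [0.68, 0.733, -0.003, -0.002]
ft_force: [-0.7, -0.6, -0.2]
grip_width: 0.0003
grasp_force: 0.0
```

move_arm(moves=[[[-0.001,0.006,0,0,0],[-0.001,0.012,0,0,0],[-0.002,0.018,0,0,0],[-0.002,0.024,0,0,0],[-0.003,0.03,0,0,0]]])

```text
clock: 2.9
eef_pos: [0.5338, 0.0921, 0.0906]
tool_rot: [0.679, 0.734, 0.0, 0.0]
ft_force: [0.3, -0.6, -0.2]
grip_width: -0.0001
grasp_force: 0.0
```

move_arm(moves=[[[0,0.005,0,0,0],[-0.001,0.01,0,0,0],[-0.001,0.015,0,0,0],[-0.002,0.02,0,0,0],[-0.002,0.025,0,0,0]]])

```text
clock: 3.52
eef_pos: [0.5316, 0.1166, 0.0904]
tool_rot: [0.679, 0.734, -0.0, 0.0]
ft_force: [0.5, -0.6, 0.9]
grip_width: -0.0001
grasp_force: 0.6
```

move_arm(moves=[[[0,0.005,0,0,0],[-0.001,0.01,0,0,0],[-0.001,0.015,0,0,0],[-0.002,0.02,0,0,0],[-0.002,0.025,0,0,0]]])

```text
clock: 4.15
eef_pos: [0.5294, 0.1419, 0.0902]
tool_rot: [0.679, 0.734, -0.0, -0.0]
ft_force: [-1.1, -0.7, 2.4]
grip_width: -0.0
grasp_force: 0.6
```

```bash
python3 - <<'E'
from h import *
o=monitor.get_obs();print(o["ft_force"],o["eef_pos"])
a=vision.camera("side")["color"][180:295,225:335,::-1];b=vision.camera("wrist")["color"][:,100:420,::-1]
a=cv2.resize(a,None,fx=3.3,fy=3.34,interpolation=2);a=cv2.resize(a,(363,384))
cv2.imwrite("pics/m1.png",np.hstack([a,b]))
E
```

```text
[-1.06258056 -0.72439876  2.44130068] [0.52936133 0.14186898 0.09024426]
```

View pics/m1.png

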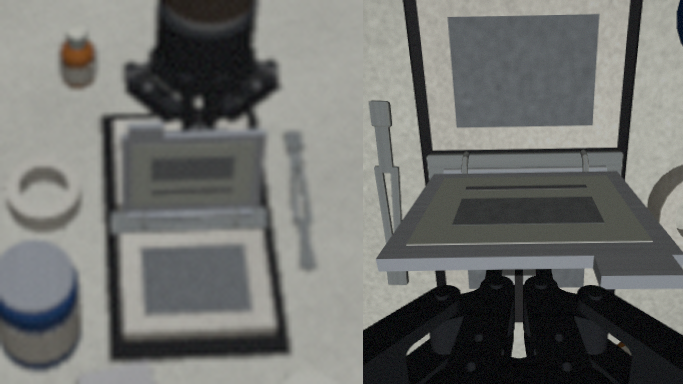

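The fingers are behind the right face and the leaf is rising, at about 75°. I'll carry on over the top.

move_arm(moves=[[[0,0.005,0.005,0,0],[-0.001,0.01,0.01,0,0],[-0.001,0.016,0.01,0,0],[-0.002,0.023,0.01,0,0],[-0.002,0.03,0.009,0,0]]])

```text
clock: 4.88
eef_pos: [0.5274, 0.172, 0.0992]
tool_rot: [0.679, 0.734, -0.0, -0.0]
ft_force: [0.2, -0.3, -0.7]
grip_width: -0.0004
grasp_force: 0.4
```

move_arm(moves=[[[0,0.005,-0.001,0,0],[-0.001,0.01,-0.002,0,0],[-0.001,0.015,-0.003,0,0],[-0.002,0.02,-0.005,0,0],[-0.002,0.024,-0.007,0,0]]])

```text
clock: 5.5
eef_pos: [0.5256, 0.1958, 0.0922]
tool_rot: [0.679, 0.734, -0.0, -0.0]
ft_force: [-0.1, 0.2, 0.3]
grip_width: -0.0001
grasp_force: 0.3
```

```bash
python3 - <<'E'
from h import *
o=monitor.get_obs();print(o["ft_force"],o["eef_pos"])
a=vision.camera("side")["color"][180:295,225:335,::-1];b=vision.camera("wrist")["color"][:,100:420,::-1]
a=cv2.resize(a,(363,384),interpolation=2)
cv2.imwrite("pics/m2.png",np.hstack([a,b]))
E
```

```text
[-0.11482187  0.16576755  0.28819707] [0.52555356 0.19578091 0.09218066]
```

View pics/m2.png

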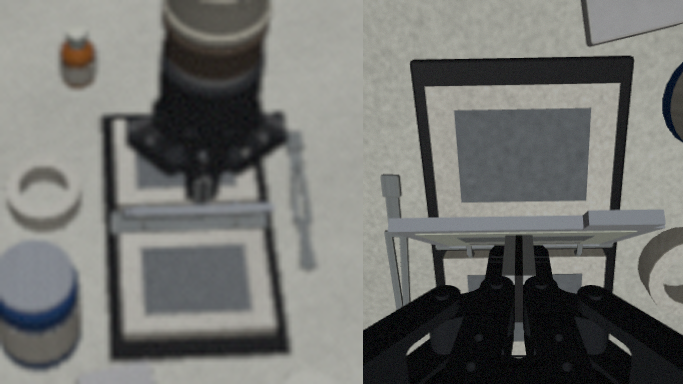

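The leaf has passed vertical and leans left by about 30°. The fingertips are on its right-hand face, as planned, so I'll follow the arc down.

move_arm(moves=[[[0,0.004,-0.002,0,0],[-0.001,0.008,-0.005,0,0],[-0.001,0.0135,-0.009,0,0],[-0.002,0.017,-0.012,0,0],[-0.002,0.021,-0.016,0,0]]])

```text
clock: 6.22
eef_pos: [0.5234, 0.2168, 0.076]
tool_rot: [0.679, 0.734, -0.0, -0.0]
ft_force: [-0.1, 0.0, -0.8]
grip_width: -0.0001
grasp_force: 0.3
```

move_arm(moves=[[[0,0.004,-0.004,0,0],[-0.001,0.0075,-0.0085,0,0],[-0.001,0.011,-0.013,0,0],[-0.001,0.0135,-0.0175,0,0],[-0.001,0.016,-0.0225,0,0]]])

```text
clock: 6.85
eef_pos: [0.5226, 0.2327, 0.0535]
tool_rot: [0.679, 0.734, -0.0, -0.0]
ft_force: [-0.7, -0.5, 0.7]
grip_width: -0.0001
grasp_force: 0.2
```

move_arm(moves=[[[0,0.002,-0.005,0,0],[0,0.004,-0.01,0,0],[0,0.005,-0.015,0,0],[-0.001,0.006,-0.0195,0,0],[-0.001,0.007,-0.023,0,0]]])

```text
clock: 7.48
eef_pos: [0.5215, 0.2395, 0.0305]
tool_rot: [0.679, 0.734, -0.0, 0.0]
ft_force: [-0.5, -0.0, 0.2]
grip_width: 0.0001
grasp_force: 0.2
```

Now I'll press down gently in small steps and watch the force.

move_arm(moves=[[[0,0,-0.001,0,0],[0,0,-0.002,0,0],[0,0,-0.003,0,0],[0,0,-0.004,0,0],[0,0,-0.004,0,0]]])

```text
clock: 8.1
eef_pos: [0.5217, 0.2396, 0.0271]
tool_rot: [0.679, 0.734, 0.0, 0.0]
ft_force: [-1.2, -0.3, 2.4]
grip_width: -0.0004
grasp_force: 1.1
```

move_arm(moves=[[[0,0,-0.001,0,0],[0,0,-0.002,0,0],[0,0,-0.002,0,0]]])

```text
clock: 8.48
eef_pos: [0.5218, 0.2396, 0.0268]
tool_rot: [0.679, 0.734, 0.001, 0.0]
ft_force: [-4.8, -1.5, 12.0]
grip_width: 0.0002
grasp_force: 6.4
```

move_arm(moves=[[[0,0,-0.001,0,0],[0,0,-0.0015,0,0],[0,0,-0.0015,0,0],[0,0,-0.0015,0,0]]])

```text
clock: 8.98
eef_pos: [0.5219, 0.2396, 0.0266]
tool_rot: [0.679, 0.734, 0.001, 0.0]
ft_force: [-6.4, -3.2, 19.8]
grip_width: 0.0001
grasp_force: 10.1
```

move_arm(moves=[[[0,0,0.004,0,0],[0,0,0.01,0,0],[0,0,0.03,0,0],[0,0,0.06,0,0],[0,0,0.1,0,0]]])

```text
clock: 9.6
eef_pos: [0.5207, 0.239, 0.1228]
tool_rot: [0.679, 0.734, -0.002, -0.001]
ft_force: [0.9, 0.0, 1.3]
grip_width: -0.0002
grasp_force: 0.0
```

move_arm(moves=[[[0,-0.03,0.05,0,0],[0,-0.08,0.1,0,0],[0,-0.13,0.1,0,0],[0,-0.18,0.1,0,0],[0,-0.18,0.1,0,0]]])

```text
clock: 10.22
eef_pos: [0.5215, 0.0563, 0.2234]
tool_rot: [0.681, 0.732, -0.0, 0.0]
ft_force: [0.4, -0.3, -0.2]
grip_width: -0.0004
grasp_force: 0.0
```

```bash
python3 - <<'E'
from h import *
o=monitor.get_obs();print(o["ft_force"],o["eef_pos"])
a=vision.camera("side")["color"][180:310,205:335,::-1];b=vision.camera("wrist")["color"][:,100:420,::-1]
a=cv2.resize(a,(384,384),interpolation=2)
cv2.imwrite("pics/m3.png",np.hstack([a,b]))
E
```

```text
[ 0.35154812 -0.32646358 -0.19112276] [0.52154562 0.05632288 0.22336375]
```

View pics/m3.png

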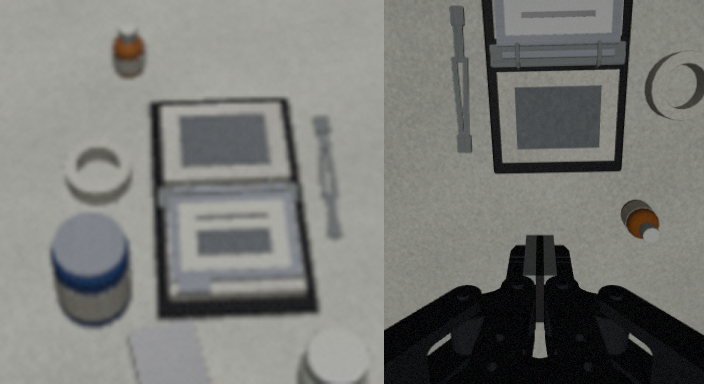

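The leaf lies flat on the left-hand page, with its tab at (195,285) in the side view. The bystanders haven't moved and the gripper is clear, so I'll hand in.

```bash
python3 -c "
from h import *
print(job.job_done())"
```

```text
the job is handed in; nothing more can be done
None
```

The leaf was pushed over the spine and pressed flat on the left-hand page (about 20 N at the end); the arm is clear, no bystander in the final views had moved, and the job was handed in at about 10 s (verdict not shown).

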